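# Fill the table caddy

## Robot

A 6-joint arm with a two-finger parallel gripper is mounted at the origin on a cart in front of the work surface, level with it; the furniture and walls round the work are solid. World frame = base frame: x ahead of the robot, y to its left, z up, the work surface at z = 0. Lengths are in mm, angles in rad, forces in N, time in s.
With the tool pointing down it reaches from about 375 to 825 mm from the base axis. Payload 5.5 kg.
Tool frame: the origin (TCP) lies at the very end of the fingers, on their centre line; the grasp point (between the pads) lies 19 mm behind it; z points along the fingers, y is the line along which they close (so a half turn about z gives the same grasp; the last joint's range is limited). The gripper opens to 85 mm and grips with 20 to 120 N. Pads are 22 mm wide; open, the fingers measure 114 mm over their backs; the gripper's body (76 mm by 85 mm) begins 54 mm behind the grasp point. The pads swing forward as they close: fully open they stand 13 mm farther back than shut.
Start: joints at [-1.299, 0.314, -0.047, 1.21, 0, 1.571], TCP at [161.076, -577.97, 231.299] pointing down, gripper open.
Joint ranges: [-2.67, 2.67], [-0.69, 1.73], [-1.03, 1.25], [-2.08, 2.16], [-1.42, 1.45], [-3.14, 3.14]. Speed limits (rad/s): [2.39, 2.39, 3.01, 3.14, 3.14, 3.14].

## Interface

Orientations are given as [roll, pitch, yaw] about the fixed x, y, z axes, in that order (R = Rz(yaw) Ry(pitch) Rx(roll)).
In Python, from bench import observe, eyes, r gives the robot as it stands.
- The arm moves only by the shell command python3 -m creep 'ROWS'. ROWS is a JSON object of lists of equal length, an entry for each row: "travel": the shift along the tool's x, y, z each as a share of 0.2 m, from -1 to 1, a list of three; "yaw": the turn about the tool's z as a share of 180 degrees, from -1 to 1; "claw": the gripper's target within -1 to 1 (fully open at 1, half-way at 0, shut at -1). In form: {"travel": [[x, y, z], ...], "yaw": [yaw, ...], "claw": [claw, ...]}. A call has 1 to 8 rows; each row is the pose to reach, as a shift and turn from the pose commanded when the call began, along the tool's axes at that moment, turning the shorter way round; what a row does not reach only later rows make up. A row lasts 1/8 s, in which the tool goes at most 62.5 mm and 10.7 degrees, less where a joint would pass 70% of its speed; a pose out of reach is approached as far as the arm can. A call with a number of a shift or a turn outside -1 to 1 is refused whole. A call with a gripper value outside its range is refused whole. The fingers move at their own pace and stop on an object; the grip force is fixed at half the most. Time passes only in rows, so rows that repeat a pose let the fingers close. It gives the time, the measured TCP pose, the force, the opening and the grip force at its end, in the units of the state.
- observe(): the state, without advancing time (a new reading comes with each control period).
- eyes.get_image(name): name is "scene" or "top" or "wrist"; returns a dict with "color" (420x560x3 uint8, red, green, blue), "range_z" (420x560 float32, mm along the optical axis (not along the pixel's ray), 0 where there is no reading), "fx", "fy", "cx", "cy" (pixels), "world_to_cam" (4x4, takes a point from world to camera coordinates). Camera axes: x right, y down, z forward; pixel columns grow to the right and rows downward; lengths in mm; the calibration is good to about 2 mm. The wrist camera is an equidistant fisheye: a pixel r from the principal point sees the ray r / f radians off the axis. A picture is of the moment at which its call begins.
- r.finish_job(): hands the job in; it is judged then, once.
The state is a dict: "clock": time; "joint_pos": joint angles; "dq": joint speeds; "tau": joint torques, N m; "ee_pos": TCP position; "ee_rot": TCP orientation; "force": force on the tool from outside, world axes, zero at the start; "ft_torque": the same for the moment, N m; "opening": finger opening in mm; "grip_force": force on a finger pad.
Only numpy, scipy, OpenCV 4.12 (cv2) and the standard library are available. Lean on these libraries where they do the work, as an engineer would, in place of code of your own. Each camera call takes 0.05 s, during which the arm holds its last target. There are 200 camera calls.

## Task

Fill the steel table caddy: stand the glass preserve jar in the wide round holder, the salt shaker in the narrow round holder and the square-bodied spice jar in the square holder, each upright on the floor of its holder. Leave the round spice jar, the small tin and the stack of portion cups where they stand.

Things in the scene. Friction and masses are not known exactly. Their poses are not given: they have to be found in the camera images.
- preserve_jar: Round glass jar with red fruit and a white lid as wide as the glass, 62 mm across, 95 mm tall, 0.33 kg; to be moved. Can be gripped round the body 70 mm above its underside. Origin: centre of the underside, z up. Loose, stands upright on the table at the start, any yaw; the places of the six standing things are shuffled.
- salt_shaker: Round clear shaker with a domed, pierced grey top: body 44 mm across up to 70 mm, top 34 mm across, 90 mm tall, 0.1 kg; to be moved. Can be gripped round the body 60 mm above its underside. Origin: centre of the underside, z up. Loose, stands upright on the table at the start, any yaw; the places of the six standing things are shuffled.
- square_spice_jar: Spice jar whose body has a square plan, 42 x 42 mm (sides along its x and y), with a round cap 41 mm across on top, from 76 to 96 mm; 96 mm tall, 0.11 kg; to be moved. Can be gripped by the cap at any yaw, 84 mm above its underside. Origin: centre of the underside, z up. Loose, stands upright on the table at the start, any yaw; the places of the six standing things are shuffled.
- round_spice_jar: Look-alike: spice jar with a round body, 41 mm across, 105 mm tall, dark cap. Does not belong in the caddy; leave it. Origin: centre of the underside, z up. Loose, stands upright on the table at the start, any yaw; the places of the six standing things are shuffled.
- small_tin: Look-alike: round food tin with a metal lid, 58 mm across, 72 mm tall. Does not belong in the caddy; leave it. Origin: centre of the underside, z up. Loose, stands upright on the table at the start, any yaw; the places of the six standing things are shuffled.
- portion_cups: Bystander: stack of white portion cups, 61 mm across, 62 mm tall. Leave it. Origin: centre of the underside, z up. Loose, stands upright on the table at the start, any yaw; the places of the six standing things are shuffled.
- caddy: Low steel tray 112 mm (its x) by 300 mm (its y), floor 3 mm thick, rim 15 mm high, flat grip loops 23 mm beyond each short end; fixed to the table. It carries the three holders in a row along its y, 95 mm apart (at y = -95, 0, +95 mm). Origin: centre of its underside. Place varies, yaw within 0.2 rad.
- wide_round_holder: White round cup, 80 mm inner and 86 mm outer diameter, for the preserve jar. Fixed on the caddy, same yaw as the caddy. Walls 28 mm high and 3 mm thick, floor 3 mm thick. Origin: centre of its underside, 3 mm above the table, so its inner floor is 6 mm and its rim 31 mm above the table. The three holders are in shuffled order along the caddy.
- narrow_round_holder: White round cup, 60 mm inner and 66 mm outer diameter, for the salt shaker. Fixed on the caddy, same yaw as the caddy. Walls 28 mm high and 3 mm thick, floor 3 mm thick. Origin: centre of its underside, 3 mm above the table, so its inner floor is 6 mm and its rim 31 mm above the table. The three holders are in shuffled order along the caddy.
- square_holder: White square cup, 62 x 62 mm inside and 68 x 68 mm outside, for the square-bodied spice jar, which may stand in it at any yaw. Fixed on the caddy, same yaw as the caddy. Walls 28 mm high and 3 mm thick, floor 3 mm thick. Origin: centre of its underside, 3 mm above the table, so its inner floor is 6 mm and its rim 31 mm above the table. The three holders are in shuffled order along the caddy.
Mind the look-alikes: they are no part of the job. Leave any black look-alike of the square_holder alone.

How it is judged:
By the outcome, as a careful person would: the job done as asked, in the order asked, and still so for the second after the job is handed in, with the robot touching nothing.
It also fails if it takes over 86 s, if anything falls off the work surface, if the arm or the gripper's body presses on something with over 40 N, if the wrist force passes 120 N, or if a joint passes its speed limit or range.

## Working session

There is one attempt and no reset: what is moved stays moved. The work goes in short steps, Python scripts to look and compute and a shell command to move; the robot and the scene stay as the last step left them, time stands still between calls to the robot, and variables do not carry over. Pictures are saved under pics/ and viewed, at most 14 in all, crops included, and the job is handed in when it is done.

```bash
mkdir -p pics; ls; python3 - <<'E'
from bench import observe, eyes, r
import cv2, numpy as np
for n in ("top","scene"):
    d=eyes.get_image(n); cv2.imwrite(f"pics/{n}0.png",d["color"][:,:,::-1]); np.savez(f"{n}0.npz",**d)
    print(n,d["fx"],d["cx"],d["cy"],np.round(d["world_to_cam"],3).tolist())
print(observe())
E
```

```text
pics
top 431.11267832441314 280.70163220481453 214.1193496459217 [[-0.007, -1.0, -0.017, -207.854], [-0.984, 0.01, -0.176, 476.642], [0.176, 0.016, -0.984, 810.91], [0.0, 0.0, 0.0, 1.0]]
scene 502.4242958553356 281.1780142348881 211.1698300060313 [[0.829, -0.559, 0.016, -520.188], [-0.355, -0.549, -0.757, 73.639], [0.432, 0.622, -0.654, 1093.435], [0.0, 0.0, 0.0, 1.0]]
{'clock': 0.1, 'joint_pos': array([-1.29897655e+00,  3.14154198e-01, -4.79803155e-02,  1.21018277e+00,
        2.00873839e-05,  1.57080553e+00]), 'dq': array([ 1.85301926e-03, -1.41025214e-03,  1.66617740e-03,  2.08488224e-03,
       -9.64663910e-05, -3.59510115e-04]), 'tau': array([ 3.48248759e-04, -5.40767419e+01,  3.40541410e+01,  1.12415815e-02,
       -4.17254421e-05, -9.62027940e-06]), 'ee_pos': array([ 160.95942692, -577.47386345,  230.52089602]), 'ee_rot': array([-3.14007169e+00, -2.00733696e-05,  2.71810548e-01]), 'force': array([ 0.27339405,  0.25217279, -0.49335875]), 'ft_torque': array([-0.00813814,  0.0123684 ,  0.00983092]), 'grip_force': 0.0, 'opening': 85.43915920593703}
```

View pics/top0.png

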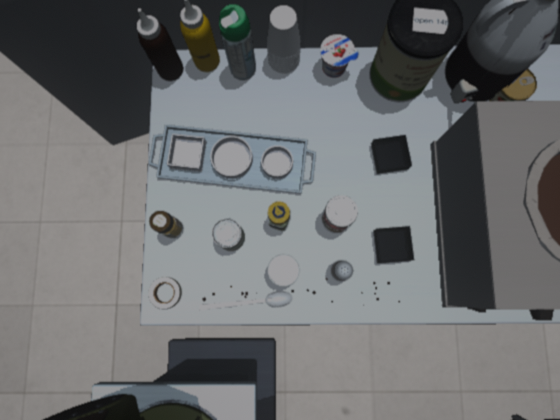

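View pics/scene0.png

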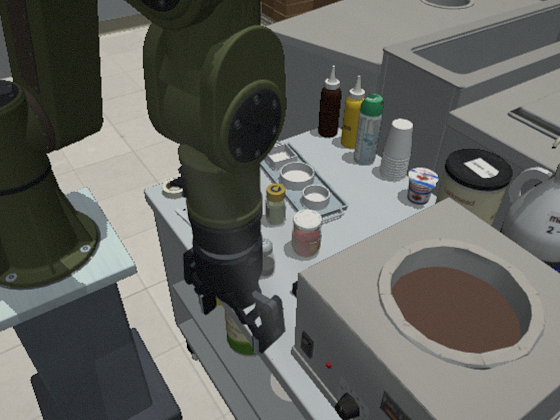

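Candidates in top image: 
- Square spice jar: gold-cap (279,214) or dark-cap (166,224). 
- Preserve jar: (340,213), against tin (228,234) and cups (283,270). 
- Salt shaker: (342,270). 

I'll check these in one enlarged crop.

```bash
cat > h.py <<'E'
import numpy as np, cv2
def ray(d,u,v,z):
    "world point on pixel ray at height z (pinhole)"
    T=np.linalg.inv(d["world_to_cam"]); q=np.array([(u-d["cx"])/d["fx"],(v-d["cy"])/d["fy"],1])
    w=T[:3,:3]@q; o=T[:3,3]; return o+w*(z-o[2])/w[2]
def cloud(d):
    T=np.linalg.inv(d["world_to_cam"]); Z=d["range_z"]; v,u=np.mgrid[:Z.shape[0],:Z.shape[1]]
    P=np.stack([(u-d["cx"])/d["fx"]*Z,(v-d["cy"])/d["fy"]*Z,Z],-1)@T[:3,:3].T+T[:3,3]
    P[Z<=0]=np.nan; return P
E
python3 - <<'E'
import cv2,numpy as np
from h import *
d=np.load("top0.npz"); c=d["color"][:,:,::-1]
a=cv2.resize(c[120:310,145:415],None,fx=2.9,fy=2.9,interpolation=cv2.INTER_CUBIC)
cv2.imwrite("pics/crop0.png",cv2.convertScaleAbs(a,alpha=1.3))
P=cloud(d)
for n,u,v in [("dark",166,224),("tin",228,234),("gold",279,214),("pres",340,213),("cups",283,270),("salt",342,270),("roll",163,293)]:
    w=P[v-22:v+23,u-22:u+23].reshape(-1,3); w=w[~np.isnan(w[:,0])]
    zt=np.percentile(w[w[:,2]>20][:,2],95); t=w[w[:,2]>zt-8]
    print(n,"ztop",zt.round(),"mid",((t.min(0)+t.max(0))/2).round(),"ext",np.ptp(t,axis=0).round())
E
```

```text
dark ztop 108.0 mid [452.   8. 105.] ext [39. 39. 10.]
tin ztop 73.0 mid [ 434. -109.   70.] ext [57. 55. 10.]
gold ztop 99.0 mid [ 468. -209.   96.] ext [40. 39. 10.]
pres ztop 98.0 mid [ 469. -324.   94.] ext [59. 60.  9.]
cups ztop 64.0 mid [ 364. -215.   61.] ext [58. 59. 10.]
salt ztop 90.0 mid [ 362. -327.   88.] ext [29. 30. 12.]
roll ztop 23.0 mid [324.  20.  19.] ext [60. 62.  9.]
```

View pics/crop0.png

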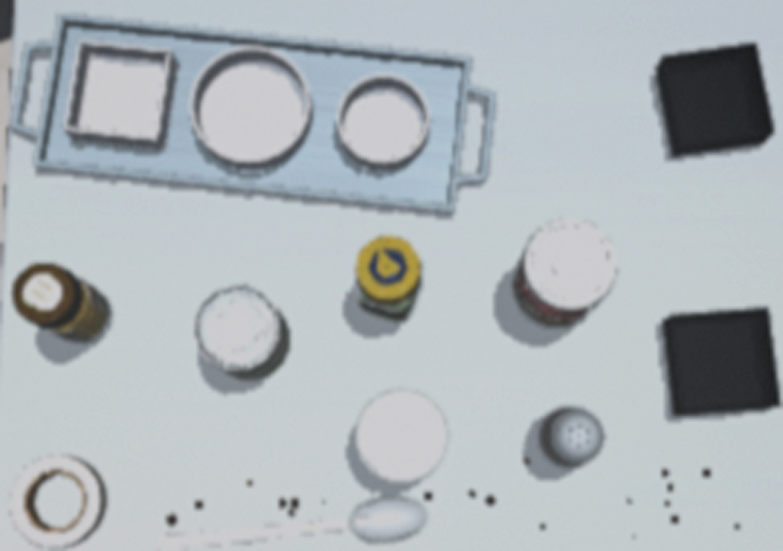

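The gold-capped jar (279,214) shows square body corners, so it is the square spice jar. The dark cap at (166,224) is the round spice jar. The red glass with a white lid at (340,213) is the preserve jar, and the pierced grey top at (342,270) is the salt shaker. Next: fit the holders and the square jar's yaw.

```bash
cat >> h.py <<'E'
def go(o,t,yaw):
    "tool-frame shares from pose o=(pos,yaw) to target t, yaw"
    p,y=np.array(o["ee_pos"]),o["ee_rot"][2]; d=np.array(t)-p; c,s=np.cos(y),np.sin(y)
    w=(yaw-y+np.pi)%(2*np.pi)-np.pi
    print("travel",np.round(np.array([d[0]*c+d[1]*s,d[0]*s-d[1]*c,-d[2]])/200,3),"yaw",round(-w/np.pi,3))
E
python3 - <<'E'
from h import *
from bench import observe
d=np.load("top0.npz")
C={}
for n,u,v in [("sq",186.7,151.7),("wide",231.5,156.9),("nar",277.1,162.1)]:
    C[n]=ray(d,u,v,31)[:2]; print(n,C[n].round(1))
P=cloud(d)
for n,R,sel in [("wide",43,1),("nar",33,1),("sq",50,1)]:
    m=(np.hypot(P[...,0]-C[n][0],P[...,1]-C[n][1])<R+4)&(P[...,2]>24)&(P[...,2]<40)
    q=P[m][:,:2].astype(np.float32)
    print(n,cv2.minEnclosingCircle(q) if n!="sq" else cv2.minAreaRect(q),m.sum())
v=C["nar"]-C["sq"]; print("len",np.linalg.norm(v),"caddy yaw",np.arctan2(v[0],-v[1]))
# square jar body
m=(np.hypot(P[...,0]-468,P[...,1]+209)<40)&(P[...,2]>12)&(P[...,2]<74)
print("body",cv2.minAreaRect(P[m][:,:2].astype(np.float32)),m.sum())
go(observe(),[469,-324,180],np.pi/2)
E
```

```text
sq [609.  -19.2]
wide [ 596.7 -111.8]
nar [ 584.5 -205.2]
wide ((599.2409057617188, -109.8191909790039), 43.19876480102539) 266
nar ((587.2019653320312, -203.87396240234375), 33.03098678588867) 197
sq ((609.3721923828125, -26.837692260742188), (91.10224914550781, 68.83164978027344), 82.31217193603516) 315
len 187.58475323747894 caddy yaw -0.13102867940554153
body ((459.4902038574219, -211.298095703125), (30.421934127807617, 47.95197296142578), 19.487939834594727) 138
travel [ 1.824 -0.807  0.253] yaw -0.413
```

```bash
python3 - <<'E'
from h import *
from bench import observe
d=np.load("top0.npz");P=cloud(d)
m=(P[...,2]>40)&(P[...,1]<-420)&(P[...,0]<660)&(P[...,0]>200)
q=P[m]; print(np.percentile(q,[0,1,99],axis=0).round())
class _: pass
o=observe(); go(o,[300,-330,235],1.444)
E
```

```text
[[ 271. -694.   40.]
 [ 289. -666.   48.]
 [ 619. -527.  239.]]
travel [ 1.002 -1.005 -0.022] yaw -0.373
```

```bash
python3 -m creep '{"travel":[[1,-1,0],[1,-1,0],[1,-1,0],[1,-1,0],[1,-1,0],[1,-1,0],[1,-1,0],[1,-1,0]],"yaw":[0,0,-0.373,-0.373,-0.373,-0.373,-0.373,-0.373],"claw":[1,1,1,1,1,1,1,1]}'; python3 - <<'E'
from h import *
from bench import observe
go(observe(),[469,-324,200],1.444)
E
```

```text
clock: 1.1
ee_pos: [300.0, -331.2, 231.0]
ee_rot: [-3.141, -0.0, 1.404]
force: [-0.7, 0.2, 0.4]
opening: 84.8
grip_force: 0.0
travel [0.176 0.827 0.155] yaw -0.013
```

```bash
python3 -m creep '{"travel":[[0.176,0.827,0.15],[0.176,0.827,0.15],[0.176,0.827,0.15],[0.176,0.827,0.15],[0.176,0.827,0.3],[0.176,0.827,0.3]],"yaw":[-0.013,-0.013,-0.013,-0.013,-0.013,-0.013],"claw":[1,1,1,1,1,1]}'; python3 - <<'E'
from h import *
from bench import observe,eyes
go(observe(),[469,-324,48],1.444)
d=eyes.get_image("wrist"); cv2.imwrite("pics/w1.png",d["color"][:,:,::-1])
E
```

```text
clock: 1.85
ee_pos: [466.5, -324.5, 169.3]
ee_rot: [-3.137, -0.002, 1.437]
force: [-0.6, -1.1, -0.5]
opening: 85.2
grip_force: 0.0
travel [0.004 0.012 0.607] yaw -0.002
```

View pics/w1.png

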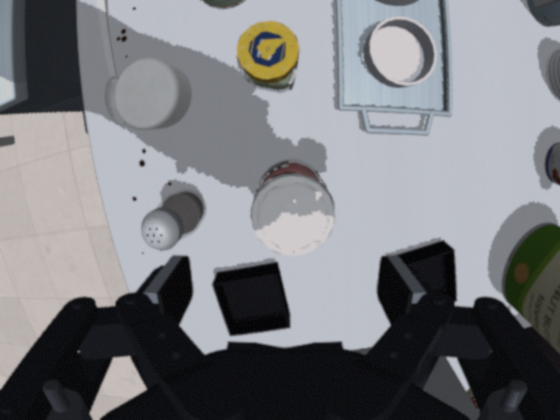

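The wrist view shows the preserve jar at (293,210), centred between the fingertips at about (175,275) and (400,270). Descending to grasp.

```bash
python3 -m creep '{"travel":[[0,0.01,0.2],[0,0.01,0.4],[0,0.01,0.6],[0,0.01,0.607],[0,0.01,0.607],[0,0.01,0.607],[0,0.01,0.607],[0,0.01,0.607]],"yaw":[0,0,0,0,0,0,0,0],"claw":[1,1,1,1,1,-1,-1,-1]}'; python3 -m creep '{"travel":[[0,0,0],[0,0,0],[0,0,0],[0,0,-0.05],[0,0,-0.2],[0,0,-0.4],[0,0,-0.4]],"yaw":[0,0,0,0,0,0,0],"claw":[-1,-1,-1,-1,-1,-1,-1]}'
python3 - <<'E'
from h import *
from bench import observe
go(observe(),[599,-110,130],1.444)
E
```

```text
clock: 2.9
ee_pos: [472.0, -326.8, 52.2]
ee_rot: [3.139, 0.002, 1.437]
force: [-2.1, 0.4, 8.6]
opening: 59.2
grip_force: 62.7
clock: 3.78
ee_pos: [473.3, -327.4, 133.6]
ee_rot: [3.136, 0.003, 1.438]
force: [1.3, 0.8, -4.5]
opening: 59.0
grip_force: 66.0
travel [1.161 0.479 0.018] yaw -0.002
```

```bash
python3 -m creep '{"travel":[[0,0.1,-0.2],[0.15,0.48,-0.2],[0.4,0.48,-0.2],[0.7,0.48,-0.2],[1,0.48,-0.2],[1,0.48,-0.2],[1,0.48,-0.2]],"yaw":[0,0,0,0,0,0,0],"claw":[-1,-1,-1,-1,-1,-1,-1]}'
python3 - <<'E'
from h import *
from bench import observe
go(observe(),[599,-110,85],1.444)
E
```

```text
clock: 4.65
ee_pos: [592.1, -140.1, 168.8]
ee_rot: [-3.14, 0.0, 1.439]
force: [-0.5, -0.5, -3.3]
opening: 58.7
grip_force: 67.0
travel [0.154 0.014 0.419] yaw -0.002
```

```bash
python3 -m creep '{"travel":[[0.154,0.015,0.1],[0.154,0.015,0.25],[0.154,0.015,0.4],[0.154,0.015,0.4],[0.154,0.015,0.4],[0.154,0.015,0.4]],"yaw":[0,0,0,0,0,0],"claw":[-1,-1,-1,-1,-1,-1]}'
python3 - <<'E'
from h import *
from bench import observe,eyes
go(observe(),[599,-110,58],1.444)
a=eyes.get_image("wrist")["color"][:,:,::-1]; cv2.imwrite("pics/w2.png",a)
E
```

```text
clock: 5.4
ee_pos: [601.0, -111.0, 91.5]
ee_rot: [3.139, 0.0, 1.437]
force: [-0.4, 1.0, -3.5]
opening: 59.1
grip_force: 67.0
travel [ 0.004 -0.01   0.168] yaw -0.002
```

View pics/w2.png

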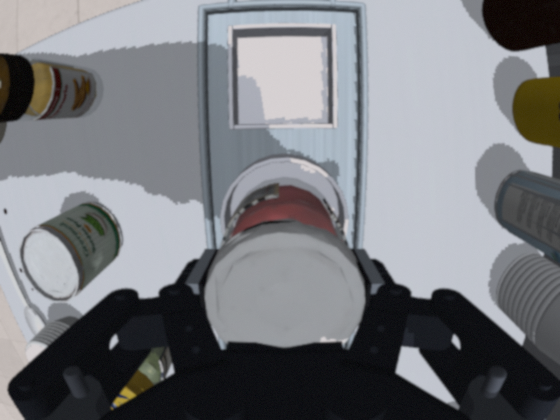

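The wrist view shows the jar (285,260) laterally centred over the wide cup, whose rim centre is at about (285,200). Lowering and releasing.

```bash
python3 -m creep '{"travel":[[0,-0.01,0.07],[0,-0.01,0.13],[0,-0.01,0.155],[0,-0.01,0.165],[0,-0.01,0.165]],"yaw":[0,0,0,0,0],"claw":[-1,-1,-1,-1,-1]}'
```

```text
clock: 6.08
ee_pos: [596.5, -109.4, 58.4]
ee_rot: [-3.14, -0.001, 1.438]
force: [-8.5, 2.1, 14.8]
opening: 59.2
grip_force: 68.8
```

```bash
python3 -m creep '{"travel":[[0,0,0],[0,0,0],[0,0,0],[0,0,-0.1],[0,0,-0.3],[0,0,-0.5],[0,0,-0.6]],"yaw":[0,0,0,0,0,0,0],"claw":[1,1,1,1,1,1,1]}'
python3 - <<'E'
from h import *
from bench import observe,eyes
go(observe(),[362,-327,170],1.444)
a=eyes.get_image("wrist")["color"][:,:,::-1]; cv2.imwrite("pics/w3.png",a)
E
```

```text
clock: 6.95
ee_pos: [599.1, -110.2, 179.4]
ee_rot: [3.138, 0.0, 1.438]
force: [0.2, -0.6, -0.7]
opening: 85.1
grip_force: 0.0
travel [-1.232 -1.031  0.047] yaw -0.002
```

View pics/w3.png

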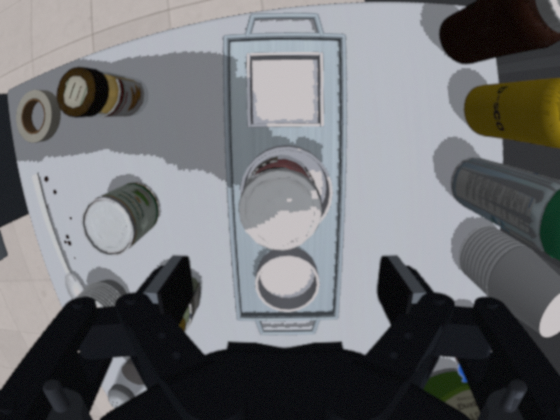

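The jar stands in the wide cup (285,195). Moving to the shaker.

```bash
python3 -m creep '{"travel":[[-1,-0.837,0.03],[-1,-0.837,0.03],[-1,-0.837,0.03],[-1,-0.837,0.03],[-1,-0.837,0.03],[-1,-0.837,0.03]],"yaw":[0,0,0,0,0,0],"claw":[1,1,1,1,1,1]}'
python3 - <<'E'
from h import *
from bench import observe
go(observe(),[363,-328,140],1.444)
E
```

```text
clock: 7.75
ee_pos: [405.1, -286.2, 170.5]
ee_rot: [3.142, -0.001, 1.436]
force: [0.7, 0.5, -0.4]
opening: 85.6
grip_force: 0.0
travel [-0.235 -0.18   0.153] yaw -0.003
```

```bash
python3 -m creep '{"travel":[[-0.235,-0.18,0.05],[-0.235,-0.18,0.15],[-0.235,-0.18,0.15],[-0.235,-0.18,0.15],[-0.235,-0.18,0.15]],"yaw":[0,0,0,0,0],"claw":[1,1,1,1,1]}'
python3 - <<'E'
from h import *
from bench import observe,eyes
go(observe(),[363,-328,37],1.444)
a=eyes.get_image("wrist")["color"][:,:,::-1]; cv2.imwrite("pics/w4.png",a)
E
```

```text
clock: 8.38
ee_pos: [364.7, -327.5, 141.6]
ee_rot: [3.141, 0.001, 1.439]
force: [-0.6, 0.2, 0.1]
opening: 85.2
grip_force: 0.0
travel [-0.003 -0.008  0.523] yaw -0.001
```

View pics/w4.png

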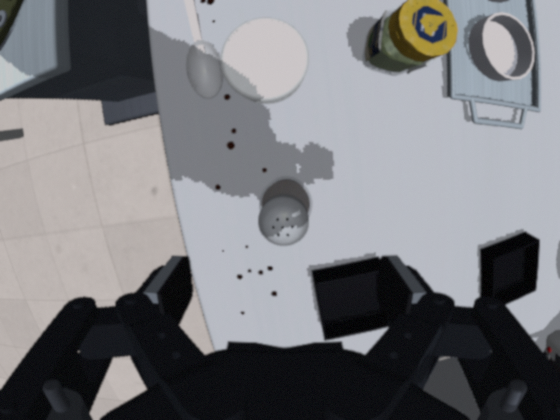

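The shaker (284,220) is centred between the fingers. Descending.

```bash
python3 -m creep '{"travel":[[0,-0.005,0.2],[0,-0.005,0.4],[0,-0.005,0.52],[0,-0.005,0.52],[0,-0.005,0.52],[0,-0.005,0.52],[0,-0.005,0.52],[0,-0.005,0.52]],"yaw":[0,0,0,0,0,0,0,0],"claw":[1,1,1,1,-1,-1,-1,-1]}'; python3 -m creep '{"travel":[[0,0,0],[0,0,0],[0,0,0],[0,0,-0.05],[0,0,-0.3],[0,0,-0.6],[0,0,-0.65],[0,0,-0.65]],"yaw":[0,0,0,0,0,0,0,0],"claw":[-1,-1,-1,-1,-1,-1,-1,-1]}'
python3 - <<'E'
from h import *
from bench import observe
go(observe(),[587,-204,170],1.444)
E
```

```text
clock: 9.43
ee_pos: [363.4, -328.6, 38.5]
ee_rot: [3.139, 0.002, 1.438]
force: [-0.4, 1.1, 7.6]
opening: 35.8
grip_force: 58.5
clock: 10.42
ee_pos: [362.8, -328.0, 167.7]
ee_rot: [3.14, 0.001, 1.438]
force: [-0.1, -0.4, -1.3]
opening: 35.8
grip_force: 59.5
travel [ 0.763  1.029 -0.011] yaw -0.002
```

```bash
python3 -m creep '{"travel":[[0.2,0.3,0],[0.4,0.6,0],[0.6,0.9,0],[0.763,1,0],[0.763,1,0],[0.763,1,0],[0.763,1,0],[0.763,1,0]],"yaw":[0,0,0,0,0,0,0,0],"claw":[-1,-1,-1,-1,-1,-1,-1,-1]}'
python3 - <<'E'
from h import *
from bench import observe,eyes
go(observe(),[587,-204,85],1.444)
a=eyes.get_image("wrist")["color"][:,:,::-1]; b=eyes.get_image("scene")["color"][:,:,::-1]
b=cv2.resize(b[130:290,230:430],None,fx=2,fy=2)
a[:]=a; cv2.imwrite("pics/w5.png",np.hstack([a[120:420,90:490],b[:300]]))
E
```

```text
clock: 11.42
ee_pos: [579.9, -203.9, 166.8]
ee_rot: [-3.141, 0.0, 1.436]
force: [0.5, 0.4, -1.6]
opening: 36.3
grip_force: 59.6
travel [0.004 0.035 0.409] yaw -0.003
```

View pics/w5.png

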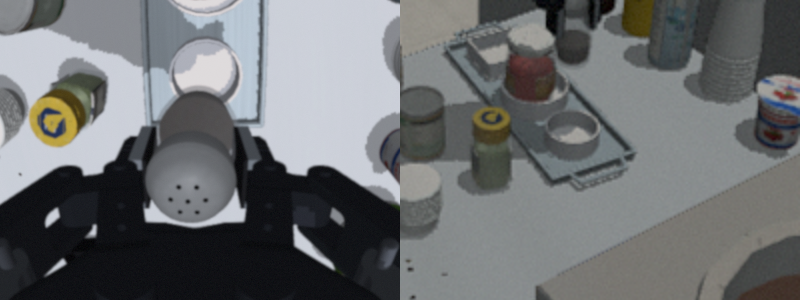

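The shaker is held upright, just short of the narrow cup in x as computed. Preserve jar sits upright in the wide cup.

```bash
python3 -m creep '{"travel":[[0.004,0.035,0.1],[0.004,0.035,0.3],[0.004,0.035,0.45],[0.004,0.035,0.53],[0.004,0.035,0.58],[0.004,0.035,0.605],[0.004,0.035,0.605]],"yaw":[0,0,0,0,0,0,0],"claw":[-1,-1,-1,-1,-1,-1,-1]}'
```

```text
clock: 12.4
ee_pos: [588.4, -203.2, 46.3]
ee_rot: [3.141, 0.0, 1.438]
force: [0.3, 0.0, -0.1]
opening: 35.2
grip_force: 59.6
```

```bash
python3 -m creep '{"travel":[[0,0,0.008],[0,0,0.008],[0,0,0.008],[0,0,0.008],[0,0,0.008],[0,0,-0.2],[0,0,-0.5],[0,0,-0.6]],"yaw":[0,0,0,0,0,0,0,0],"claw":[-1,-1,1,1,1,1,1,1]}'
python3 - <<'E'
from h import *
from bench import observe,eyes
go(observe(),[468,-209,170],1.444)
E
```

```text
clock: 13.4
ee_pos: [590.1, -203.8, 170.3]
ee_rot: [3.136, 0.001, 1.438]
force: [-0.3, 0.0, -0.4]
opening: 85.4
grip_force: 0.0
travel [-0.107 -0.602  0.001] yaw -0.002
```

```bash
python3 -m creep '{"travel":[[-0.25,-0.6,0],[-0.35,-0.6,0],[-0.35,-0.6,0],[-0.35,-0.6,0],[-0.35,-0.6,0]],"yaw":[0,0,0,0,0],"claw":[1,1,1,1,1]}'
python3 - <<'E'
from h import *
from bench import observe,eyes
go(observe(),[468,-209,140],1.444)
d=eyes.get_image("wrist"); np.savez("w6.npz",**d); a=d["color"][:,:,::-1]
cv2.imwrite("pics/w6.png",cv2.resize(a[20:240,170:430],None,fx=2.7,fy=2.7,interpolation=cv2.INTER_CUBIC))
E
```

```text
clock: 14.02
ee_pos: [461.2, -256.4, 166.1]
ee_rot: [3.14, -0.0, 1.438]
force: [1.0, 0.2, -0.3]
opening: 85.4
grip_force: 0.0
travel [0.239 0.003 0.13 ] yaw -0.002
```

View pics/w6.png

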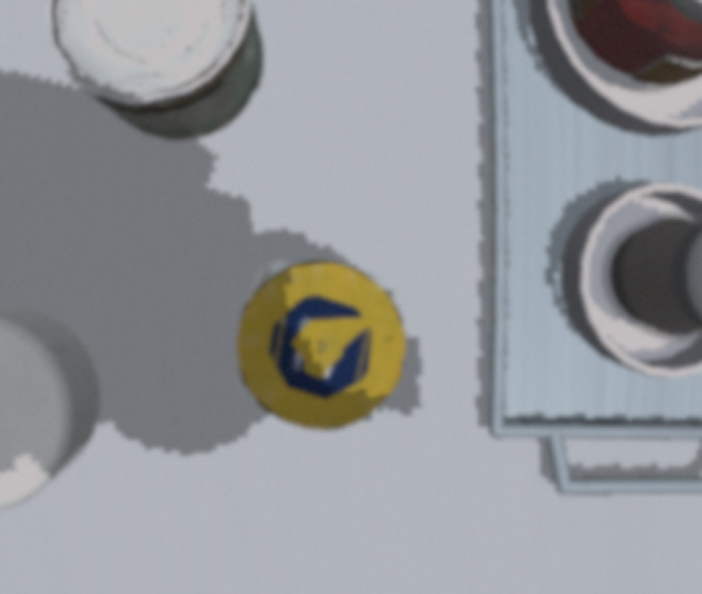

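Jar is directly under the camera, so its body is hidden. I'll fit the square plan to the body depth points from the earlier scene and top images.

```bash
python3 - <<'E'
from h import *
from scipy.optimize import least_squares
for names in (["scene0"],["top0"],["scene0","top0"]):
    Q=[]
    for n in names:
        P=cloud(np.load(n+".npz")); m=(np.hypot(P[...,0]-468,P[...,1]+209)<33)&(P[...,2]>15)&(P[...,2]<68); Q.append(P[m][:,:2])
    Q=np.vstack(Q)
    def f(p):
        c,s=np.cos(p[2]),np.sin(p[2]); q=(Q-p[:2])@np.array([[c,-s],[s,c]])
        return np.abs(q).max(1)-21
    for y0 in (0,.4,.8,1.2):
        r=least_squares(f,[468,-209,y0],loss="soft_l1"); print(names,len(Q),y0,r.x.round(2),round(r.cost/len(Q),2))
E
```

```text
['scene0'] 384 0 [ 4.6984e+02 -2.0892e+02 -3.4000e-01] 0.89
['scene0'] 384 0.4 [ 4.6984e+02 -2.0892e+02 -3.4000e-01] 0.89
['scene0'] 384 0.8 [ 469.82 -208.89    1.22] 0.89
['scene0'] 384 1.2 [ 469.82 -208.89    1.22] 0.89
['top0'] 103 0 [ 4.6935e+02 -2.0736e+02 -3.2000e-01] 0.5
['top0'] 103 0.4 [ 4.6935e+02 -2.0736e+02 -3.2000e-01] 0.5
['top0'] 103 0.8 [ 469.36 -207.22    1.23] 0.49
['top0'] 103 1.2 [ 469.35 -207.36    1.25] 0.5
['scene0', 'top0'] 487 0 [ 4.6945e+02 -2.0859e+02 -3.4000e-01] 0.85
['scene0', 'top0'] 487 0.4 [ 4.6945e+02 -2.0859e+02 -3.4000e-01] 0.85
['scene0', 'top0'] 487 0.8 [ 469.44 -208.57    1.23] 0.85
['scene0', 'top0'] 487 1.2 [ 469.44 -208.57    1.23] 0.85
```

Jar yaw is −0.34, consistent across both views, and the caddy is at −0.127. Grip at tool yaw 1.23, place at 1.444.

```bash
python3 -m creep '{"travel":[[0.24,0.01,0.1],[0.24,0.01,0.13],[0.24,0.01,0.13],[0.24,0.01,0.3],[0.24,0.01,0.45],[0.24,0.01,0.515],[0.24,0.01,0.515]],"yaw":[0.066,0.066,0.066,0.066,0.066,0.066,0.066],"claw":[1,1,1,1,1,1,1]}';  python3 -m creep '{"travel":[[0,0,0],[0,0,0],[0,0,0],[0,0,0],[0,0,0],[0,0,0]],"yaw":[0,0,0,0,0,0],"claw":[-1,-1,-1,-1,-1,-1]}'; python3 -m creep '{"travel":[[0,0,-0.05],[0,0,-0.25],[0,0,-0.5],[0,0,-0.6],[0,0,-0.6]],"yaw":[0,0,0,0,0],"claw":[-1,-1,-1,-1,-1]}'
python3 - <<'E'
from h import *
from bench import observe
go(observe(),[611,-16,190],1.444)
E
```

```text
clock: 14.95
ee_pos: [467.9, -209.5, 62.6]
ee_rot: [-3.14, 0.0, 1.23]
force: [0.1, -0.5, 0.2]
opening: 85.1
grip_force: 0.0
clock: 15.7
ee_pos: [469.0, -209.6, 64.1]
ee_rot: [3.139, 0.0, 1.23]
force: [-0.8, -0.7, 5.4]
opening: 39.6
grip_force: 59.9
clock: 16.32
ee_pos: [469.3, -209.7, 184.9]
ee_rot: [3.138, 0.0, 1.23]
force: [-0.2, 0.1, -2.2]
opening: 40.0
grip_force: 60.7
travel [ 1.15   0.344 -0.025] yaw -0.068
```

```bash
python3 -m creep '{"travel":[[0.2,0.06,0],[0.5,0.15,0],[0.8,0.24,0],[1,0.31,0],[1,0.31,0],[1,0.31,0],[1,0.31,0]],"yaw":[0,0,-0.03,-0.067,-0.067,-0.067,-0.067],"claw":[-1,-1,-1,-1,-1,-1,-1]}'
python3 - <<'E'
from h import *
from bench import observe
go(observe(),[611,-16,110],1.444)
E
```

```text
clock: 17.2
ee_pos: [592.2, -42.5, 182.4]
ee_rot: [-3.14, 0.0, 1.439]
force: [0.7, -0.4, -0.8]
opening: 40.4
grip_force: 60.8
travel [0.143 0.076 0.362] yaw -0.002
```

```bash
python3 -m creep '{"travel":[[0.143,0.076,0.05],[0.143,0.076,0.1],[0.143,0.076,0.25],[0.143,0.076,0.36],[0.143,0.076,0.36],[0.143,0.076,0.36]],"yaw":[0,0,0,0,0,0],"claw":[-1,-1,-1,-1,-1,-1]}'
python3 - <<'E'
from h import *
from bench import observe,eyes
go(observe(),[611,-16,71],1.444)
a=eyes.get_image("wrist")["color"][:,:,::-1]; b=eyes.get_image("top")["color"][:,:,::-1]
cv2.imwrite("pics/w7.png",np.hstack([a[60:360,90:490],cv2.resize(b[115:215,140:273],(399,300))]))
E
```

```text
clock: 17.95
ee_pos: [612.2, -15.8, 111.8]
ee_rot: [3.141, 0.0, 1.44]
force: [-0.7, -0.1, -0.6]
opening: 40.2
grip_force: 60.9
travel [-0.002 -0.006  0.204] yaw -0.001
```

View pics/w7.png

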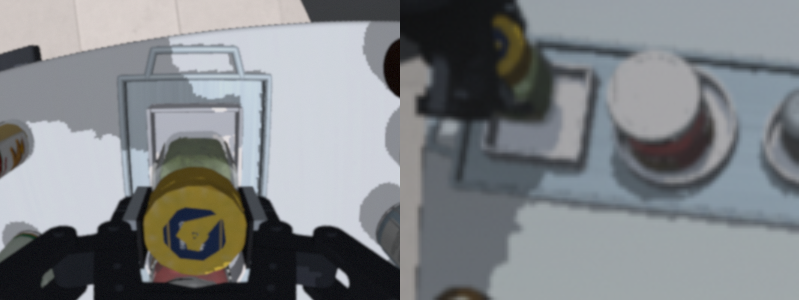

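The left view shows the jar body (195,155) square with, and centred on, the holder (195,110). Lowering.

```bash
python3 -m creep '{"travel":[[0,-0.003,0.06],[0,-0.003,0.12],[0,-0.003,0.17],[0,-0.003,0.2],[0,-0.003,0.208],[0,-0.003,0.208]],"yaw":[0,0,0,0,0,0],"claw":[-1,-1,-1,-1,-1,-1]}'
```

```text
clock: 18.8
ee_pos: [611.0, -14.9, 70.0]
ee_rot: [-3.141, -0.0, 1.441]
force: [-4.1, 0.4, 8.2]
opening: 39.6
grip_force: 61.5
```

Floor contact at the expected height. Releasing and retreating.

```bash
python3 -m creep '{"travel":[[0,0,0],[0,0,0],[0,0,0],[0,0,-0.2],[0,0,-0.5],[0,0,-0.6]],"yaw":[0,0,0,0,0,0],"claw":[1,1,1,1,1,1]}'; python3 -m creep '{"travel":[[0,-0.3,-0.1],[0,-0.6,-0.1],[0,-0.9,-0.1],[0,-1,-0.1],[0,-1,-0.1],[0,-1,-0.1]],"yaw":[0,0,0,0,0,0],"claw":[1,1,1,1,1,1]}'
python3 - <<'E'
from h import *
from bench import observe,eyes
b=eyes.get_image("top"); P=cloud(b); b=b["color"][:,:,::-1]; s=eyes.get_image("scene")["color"][:,:,::-1]
cv2.imwrite("pics/e.png",np.hstack([cv2.resize(b[110:310,140:400],(400,308)),cv2.resize(s[120:274,160:360],(400,308))]))
for n,x,y in [("pres",599,-110),("salt",587,-204),("sq",611,-16)]:
    w=P[(np.hypot(P[...,0]-x,P[...,1]-y)<40)&(P[...,2]>60)]
    if len(w): zt=np.percentile(w[:,2],97); t=w[w[:,2]>zt-6]; print(n,zt,(t.min(0)+t.max(0))/2)
print(observe()["ee_pos"])
E
```

```text
clock: 19.55
ee_pos: [613.6, -15.0, 193.4]
ee_rot: [3.136, -0.001, 1.441]
force: [1.3, -0.8, 0.2]
opening: 85.6
grip_force: 0.0
clock: 20.3
ee_pos: [414.4, 10.9, 209.6]
ee_rot: [3.14, -0.0, 1.441]
force: [-0.9, 0.6, 0.4]
opening: 85.7
grip_force: 0.0
pres 104.07090579035767 [ 594.46037599 -106.61159663  102.14765878]
salt 96.80527701895748 [ 586.90303714 -201.77677065   94.72751273]
sq 105.50805409149896 [610.11947348 -14.39001244 103.32837463]
[414.39481279  10.88210467 209.32797248]
```

View pics/e.png

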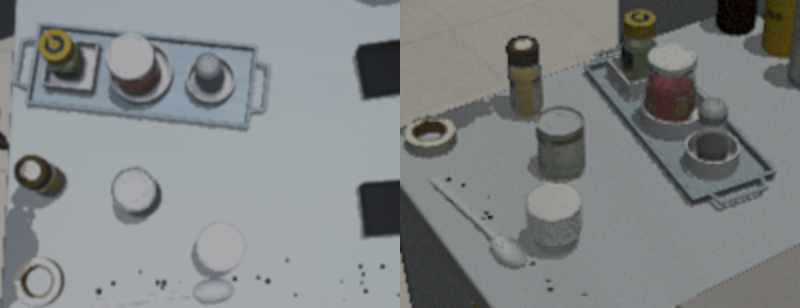

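All three stand upright in their holders, with tops at the expected heights (left view: (60,60), (135,65), (210,75)). The bystanders are unmoved and the arm is clear.

```bash
python3 -c "
from bench import r
print(r.finish_job())"
```

```text
the job is handed in; nothing more can be done
None
```

The job is handed in at about 20 s of the 86 s allowed: the preserve jar, salt shaker and square spice jar, placed in that order, each stand upright on the floor of their holders, and the other things were left alone.

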